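# Lock the garden lantern's head onto its base

## Task

Put the lantern head back on its square wooden base: set it in with its grip lined up with the two white marks, press it down against the spring, and twist it about a quarter turn clockwise (seen from above) until it stops with the grip at the red dots. Let go so that it springs up and clicks locked, and keep the head upright; leave the pot, bottle, rake and tamper where they are.

Things in the scene. Friction and masses are not known exactly. Their poses are not given: they have to be found in the camera images.
- lantern_head: Loose lantern head standing on its neck, 110 mm tall, about 0.24 kg. Origin: centre of its flat underside, z up. Upwards: brass neck 44 mm across (z 0-24 mm) with two lugs; white shade 72 mm across (z 24-74, ribs to 76); dark roof 77 mm across (z 74-80); pale wooden grip bar along its x. Half a turn about z makes no difference.
- grip (a point): Centre of the head's grip bar, on its axis 95 mm above its underside. The bar is 50 mm long along the head's x (it points over the lugs), 16 mm thick in y, and stands on the roof from z 80 to 110 mm.
- lug (a point): Tip of one of the two brass lugs on the head's neck, at the head's +x side, 30 mm from the axis; the other is opposite at -x. Each is 10 mm wide, z 6 to 11 mm above the head's underside.
- lantern_base: Fixed dark wooden block standing on the bench, 120 x 120 mm, 71 mm tall; origin: centre of its underside, z up. Head's origin above this one: 60 mm resting unlocked in the gaps on the sprung plate; under 50 mm when pressed enough for the lugs to pass under the flange; 47 mm when the shade bottoms on the block; 56 mm locked. Half a turn about z makes no difference.
- collar (a point): Centre of the base's brass bayonet collar, at its top face, 71 mm up; inner diameter 48 mm (the neck has 2 mm play all round). Clockwise from each gap, seen from above: flange (underside at z 62 mm) for about 48 degrees, then the notch in its underside, then a stop wall. A wall at the gap also stops turning anticlockwise.
- open_mark (a point): White bar mark on the block's top at its +x side, 48 mm from the axis; another is opposite at -x. Each points at an open gap in the collar, about 16 mm wide, through which a lug goes down.
- lock_mark (a point): Red dot, 14 mm across, on the block's top, 50 mm from the axis, 80 degrees clockwise (from above) of the +x white mark; another is opposite. Each shows a locking notch in the flange's underside (ceiling at z 67 mm; a lug has about 5 degrees of play either way in it; the stop wall is just beyond).
- contact_plate (a joint): Travel (m) of the sprung plate in the base, downwards: 0 at rest (its top 60 mm above the bench), 0.004 when the head is locked, 0.010 to 0.013 when the head is pressed down for turning. The spring pushes up with 3 N at rest, 6 N when locked and 12 N fully pressed, and so carries the head's weight without moving.
- pot: Terracotta pot standing in its saucer (one piece), 136 mm across the saucer, 98 mm tall; origin: centre of its underside. To be left alone.
- bottle: Green glass bottle with black cap, 64 mm across, 170 mm tall, standing; origin: centre of its underside. To be left alone.
- rake: Hand rake lying flat, about 255 mm long along its x, tines to +x, green silicone handle to -x, 74 mm wide; origin near the middle on its underside. To be left alone.
- tamper: Wooden pot tamper standing on its 68 mm disc, 105 mm tall; origin: centre of its underside. To be left alone.

How it is judged:
By the outcome, as a careful person would: the job done as asked, in the order asked, and still so for the second after the job is handed in, with the robot touching nothing.
It also fails if it takes over 48 s, if anything falls off the work surface, if the arm or the gripper's body presses on something with over 40 N, if the wrist force passes 120 N, or if a joint passes its speed limit or range.

## Robot

A 6-joint arm with a two-finger parallel gripper is mounted at the origin on the work surface. World frame = base frame: x ahead of the robot, y to its left, z up, the work surface at z = 0. Lengths are in mm, angles in degrees, forces in N, time in s.
With the tool pointing down it reaches from about 350 to 850 mm from the base axis. Payload 8.1 kg.
Tool frame: the origin (TCP) lies on the front face of the gripper's body, between the roots of the fingers; the fingertips stand r.finger_overhang ahead of it and the grasp point (between the pads) lies 54 mm ahead of it (r.finger_overhang is the distance from the TCP to the fingertips, in mm); y points along the fingers, z is the direction in which the jaws open and shut, and the axes are right-handed (so a half turn about y gives the same grasp; the last joint's range is limited). The gripper opens to 85 mm and grips with 20 to 120 N. Pads are 22 mm wide; open, the fingers measure 114 mm over their backs; the gripper's body (76 mm by 85 mm) begins 54 mm behind the grasp point. The pads swing forward as they close: fully open they stand 13 mm farther back than shut.
Start: joints at [61.284, 7.471, 85.268, -0, 87.261, -4.893], TCP at [242.333, 548.89, 303.892] pointing down, gripper open.
Joint ranges: [-169.43, 169.43], [-51.17, 129.36], [1.28, 143.12], [-76.62, 256.62], [0, 156.53], [-152.29, 152.29]. Speed limits (degrees/s): [136.94, 136.94, 159.86, 180, 180, 180].

## Interface

Orientations are given as [roll, pitch, yaw] about the fixed x, y, z axes, in that order (R = Rz(yaw) Ry(pitch) Rx(roll)).
In Python, from bench import r gives the robot as it stands. The module is installed in compiled form; this text tells all that it offers.
- The arm moves only by the tool arm_command, never from a script. Its argument "increments" is a list of rows, each a list of 6 numbers: the shift along the tool's x, y, z in m, then the turn, a rotation vector about the tool's x, y, z in rad. In form: [[tx, ty, tz, wx, wy, wz], ...]. A call has exactly 10 rows; each row is the pose to reach, as a shift and turn from the pose commanded when the call began, along the tool's axes at that moment; what a row does not reach only later rows make up. A row lasts 1/8 s, in which the tool goes at most 62.5 mm and 10.7 degrees, less where a joint would pass 70% of its speed; a pose out of reach is approached as far as the arm can. A call with a gripper value outside its range is refused whole. "jaw" is the gripper's target within -1 to 1 (shut at 1, half-way at 0, fully open at -1), set as the call begins (left out, the last holds). The fingers move at their own pace and stop on an object; "force" is the grip in N (left out, the last holds). Time passes only in rows, so rows that repeat a pose let the fingers close, or fill a call up. It gives the time, the measured TCP pose, the force and the opening at its end, in the units of the state.
- r.sense(): the state, without advancing time (a new reading comes with each control period).
- r.snapshot(name): name is "side" or "top"; returns the picture (384x512x3 uint8, red, green, blue); there is no depth.
- r.camera_model(name): a dict with "intrinsics" (3x3 intrinsics, pixels), "cam_to_world" (4x4, takes a point from camera to world coordinates). Camera axes: x right, y down, z forward; pixel columns grow to the right and rows downward; lengths in mm; the calibration is good to about 2 mm. A picture is of the moment at which its call begins. camera_model takes no time and is no camera call.
- r.hand_in(): hands the job in, once; it reports no verdict.
Trained networks look in the newest picture that a camera, given by its name, has taken for a name from the list of things; names that differ only in an ending like _2 or _b are one class to them, and where a whole thing is asked for, a point or a joint stands for the part that bears it (a point fixed in the world has none). Each returns a list of dicts, best first, with "conf" (0 to 1); they miss things now and then, are a little off and sometimes report something else, mostly with a low value. They report only what shows in the picture. A call takes as long as a camera call.
- r.trace(camera, target): "mask" (384x512 bool, what is visible of it) and "position" ([column, row] in pixels, amid what is visible of it).
- r.spot_point(camera, target): "position" ([column, row] in pixels: a listed point, or the origin of a listed thing).
The state is a dict: "time": time; "joint_pos": joint angles; "qd": joint speeds; "joint_efforts": joint torques, N m; "tool_pos": TCP position; "tcp_rot": TCP orientation; "ft_force": force on the tool from outside, world axes, zero at the start; "wrist_torque": the same for the moment, N m; "finger_gap": finger opening in mm.
Only numpy, scipy, OpenCV 4.12 (cv2) and the standard library are available. Lean on these libraries where they do the work, as an engineer would, in place of code of your own. Each camera call takes 0.05 s, during which the arm holds its last target.

## Working session

There is one attempt and no reset: what is moved stays moved. The work goes in short steps, Python scripts to look and compute and a tool call to move; the robot and the scene stay as the last step left them, time stands still between calls to the robot, and variables do not carry over. Pictures are saved under pics/ and viewed, and the job is handed in when it is done.

Besides the shell and the picture viewer there is one more tool, called in YAML: its name, and indented under it one key for each argument. arm_command: Moves the arm, as the interface text tells. Its arguments: {"type":"object","properties":{"increments":{"type":"array","items":{"type":"array","items":{"type":"number"}}},"jaw":{"type":"number"},"force":{"type":"number"}},"required":["increments"]}

```bash
mkdir -p pics
cat > h.py <<'E'
import numpy as np, cv2
from bench import r
from scipy.spatial.transform import Rotation as R
def snap(c,fn):
    im=r.snapshot(c); cv2.imwrite('pics/'+fn,cv2.cvtColor(im,cv2.COLOR_RGB2BGR)); return im
def ray(c,px):
    m=r.camera_model(c);K=np.array(m['intrinsics']);T=np.array(m['cam_to_world'])
    d=T[:3,:3]@np.linalg.solve(K,[px[0],px[1],1]);return T[:3,3],d
def atz(c,px,z):
    o,d=ray(c,px);return o+d*(z-o[2])/d[2]
def proj(c,p):
    m=r.camera_model(c);K=np.array(m['intrinsics']);T=np.array(m['cam_to_world'])
    q=K@(T[:3,:3].T@(np.array(p)-T[:3,3]));return q[:2]/q[2]
E
python3 - <<'E'
from h import *
np.set_printoptions(precision=3,suppress=True)
for c in('top','side'):
    snap(c,c+'0.png');m=r.camera_model(c);print(c,np.array(m['intrinsics']).tolist(),np.array(m['cam_to_world']))
s=r.sense();print(s, r.finger_overhang)
Z=dict(grip=95,lug=8,lantern_head=0,collar=71,open_mark=71,lock_mark=71,lantern_base=0,pot=0,bottle=0,tamper=0,rake=0)
for c in('top','side'):
  for t,z in Z.items():
    for d in r.spot_point(c,t)[:3]: print(c,t,round(d['conf'],2),np.round(d['position'],1),atz(c,d['position'],z))
E
```

```text
top [[356.44353813336704, 0.0, 258.50011653811026], [0.0, 356.44353813336704, 193.38611900503935], [0.0, 0.0, 1.0]] [[  -0.025   -0.988    0.154  465.982]
 [  -1.       0.027    0.006    7.628]
 [  -0.01    -0.154   -0.988 1136.315]
 [   0.       0.       0.       1.   ]]
side [[360.34456180682554, 0.0, 262.78136930532196], [0.0, 360.34456180682554, 199.13801216833897], [0.0, 0.0, 1.0]] [[   0.938   -0.23     0.258  295.226]
 [  -0.346   -0.643    0.683 -811.434]
 [   0.009   -0.73    -0.683  907.063]
 [   0.       0.       0.       1.   ]]
{'time': 0.1, 'joint_pos': array([61.283,  7.51 , 85.324, -0.001, 87.261, -4.894]), 'qd': array([-0.003, -0.095, -0.138, -0.043, -0.013,  0.012]), 'joint_efforts': array([  0.002, -57.096, -50.194,  -0.   ,   0.008,   0.   ]), 'tool_pos': array([242.157, 548.55 , 302.947]), 'tcp_rot': array([-90.095,   0.007, -23.823]), 'ft_force': array([-1.004,  0.241, -0.183]), 'wrist_torque': array([-0.044, -0.034, -0.021]), 'finger_gap': 85.52479573864537} 72.6
top grip 0.58 [192.3 248.9] [471.097 209.535  95.   ]
top lug 0.67 [199.2 239.8] [499.266 204.758  
[... 609 characters left out ...]
ake 0.68 [110.9 215.6] [583.829 489.92    0.   ]
side grip 0.86 [207.6 173.3] [463.805 193.734  95.   ]
side lug 0.75 [216.6 185.9] [495.725 215.989   8.   ]
side lantern_head 0.78 [209.3 190.8] [464.36  207.061  -0.   ]
side collar 0.66 [272.2 242.3] [ 572.388 -163.277   71.   ]
side open_mark 0.58 [284.4 246.1] [ 601.295 -189.324   71.   ]
side lock_mark 0.76 [267.  259.9] [ 534.377 -219.471   71.   ]
side lantern_base 0.76 [268.6 262. ] [ 556.499 -178.458   -0.   ]
side pot 0.7 [326.1 245. ] [ 756.692 -178.227    0.   ]
side bottle 0.85 [289.  175.6] [783.573 189.13    0.   ]
side tamper 0.75 [285.9 345. ] [ 504.299 -439.836    0.   ]
side rake 0.52 [219.8 147.7] [575.744 465.551   0.   ]
```

View pictures.

Run:
```python
import cv2,numpy as np
t=cv2.imread('pics/top0.png');s=cv2.imread('pics/side0.png')
def c(i,x,y,w,h,k):return cv2.resize(i[y:y+h,x:x+w],(w*k,h*k),interpolation=cv2.INTER_CUBIC)
cv2.imwrite('pics/crop0.png',np.vstack([np.hstack([c(t,165,215,70,50,5),c(t,285,185,70,50,5)]),np.hstack([c(s,175,150,70,50,5),c(s,235,220,70,50,5)])]))
```

```text
(no output)
```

View pics/top0.png

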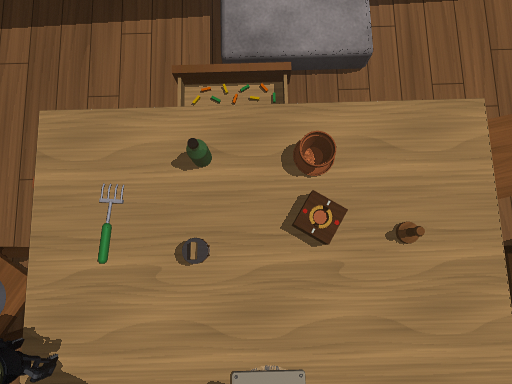

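View pics/side0.png

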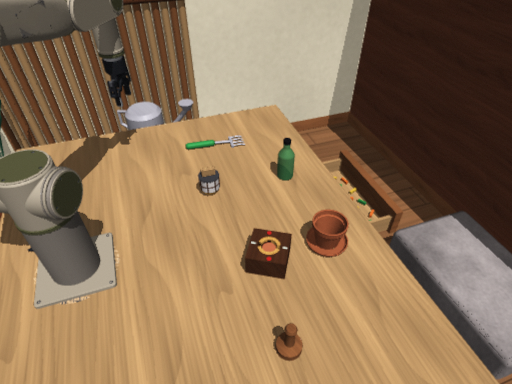

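View pics/crop0.png

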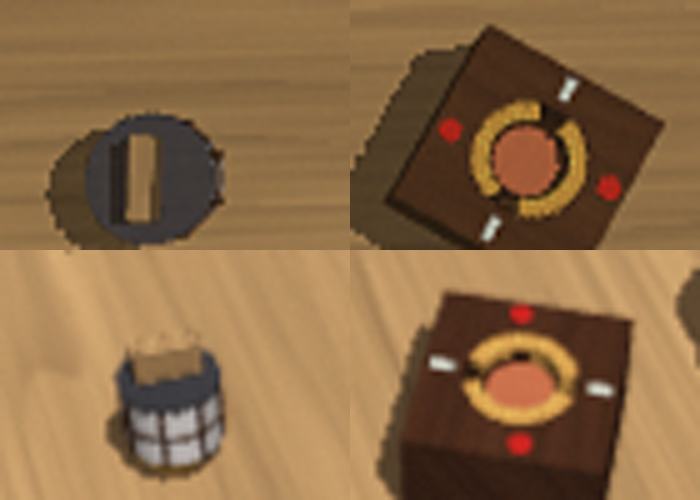

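Run:
```python
from h import *
np.set_printoptions(precision=1,suppress=True)
def cents(im,m,x,y,w,h,wt):
    mm=np.zeros(im.shape[:2],np.uint8);mm[y:y+h,x:x+w]=m[y:y+h,x:x+w]
    n,l=cv2.connectedComponents(cv2.dilate(mm,np.ones((3,3))))
    out=[]
    for i in range(1,n):
        a=(l==i)*wt; ys,xs=np.nonzero(a); 
        if (mm*(l==i)).sum()<3: continue
        ww=a[ys,xs];out.append(np.array([(xs*ww).sum()/ww.sum(),(ys*ww).sum()/ww.sum()]))
    return out
for c,(x,y,w,h) in dict(top=(290,190,60,55),side=(245,228,48,48)).items():
    im=cv2.cvtColor(cv2.imread(f'pics/{c}0.png'),cv2.COLOR_BGR2RGB).astype(float)
    r_,g,b=im[...,0],im[...,1],im[...,2]
    W=np.clip(b-60,0,None);Rd=np.clip(r_-2.2*g-20,0,None)
    for nm,m,wt in(('white',(b>130),W),('red',(r_>140)&(g<60),Rd)):
        P=[atz(c,p,71) for p in cents(im,m.astype(np.uint8),x,y,w,h,wt)]
        print(c,nm,P)
        if len(P)==2:
            d=P[0]-P[1];print('  ctr',(P[0]+P[1])/2,'len',np.linalg.norm(d),'ang',np.degrees(np.arctan2(d[1],d[0])))
# grip top face
for c,z in(('top',110),('side',110)):
    for t in('grip','lantern_head'):
        d=r.trace(c,t)
        for e in d[:2]:
            m=e['mask'];print(c,t,e['conf'],m.sum(),e['position'])
im=cv2.imread('pics/top0.png').astype(int)
sub=im[240:262,182:202]; m=(sub[...,2]>105)
print('\n'.join(''.join('#' if v else '.' for v in row) for row in m))
ys,xs=np.nonzero(m); print(xs.mean()+182,ys.mean()+240)
im=cv2.imread('pics/side0.png').astype(int)
print(im[165:185,195:222,2])
```

```text
top white [array([ 599. , -194.5,   71. ]), array([ 517. , -144.2,   71. ])]
  ctr [ 558.  -169.3   71. ] len 96.18680116745512 ang -31.520881862645247
top red [array([ 576.3, -122.7,   71. ]), array([ 539.2, -215.9,   71. ])]
  ctr [ 557.7 -169.3   71. ] len 100.31807659285666 ang 68.27358828248657
side white [array([ 517.5, -143.4,   71. ]), array([ 599.7, -194. ,   71. ])]
  ctr [ 558.6 -168.7   71. ] len 96.53548471152685 ang 148.39574429133287
side red [array([ 576.9, -122.7,   71. ]), array([ 540.4, -215.8,   71. ])]
  ctr [ 558.6 -169.2   71. ] len 100.01467324360485 ang 68.65445888120844
top grip 0.75 582 [191.3, 249.8]
top lantern_head 0.88 577 [193.3, 248.5]
side grip 0.97 474 [208.5, 180.8]
side lantern_head 0.95 469 [207.2, 179.0]
#####...............
#...................
.........####.......
.........#####......
.........#####......
.........#####......
.........#####......
.........#####......
.........#####......
.........#####......
.........#####......
.........####.......
.........####.......
.........####.......
.........####.......
.........####.......
.........##
[... 1713 characters left out ...]
  62  65 124 170 180]
 [198 194 198 143  73  55  59  61  62  59  61  62  62  62  62  62  62  63
   64  61  58  63  98  92 117 167 179]
 [199 194 195 154  88  52  54  58  60  60  61  61  61  62  61  62  60  59
   58  58  62 106 139 107 102 162 177]
 [200 196 194 155  93  53  70  69  60  54  55  56  59  58  56  57  74  75
  104  67  97 149 153 114 111 163 175]
 [201 196 171 115  71  49 102 103  83  75  99  70  53 100  92  77 126 137
  168 100 111 153 154 122 108 162 173]
 [200 178 115  88  65  46 106 123 129 133 160 112  77 161 155 144 174 183
  181 106  95 149 144  98  79 160 175]
 [200 133  87  85  61  43  88 133 151 160 166 129 104 164 182 183 183 182
  182 122  94 133 115 103  86 163 179]]
```

```bash
cat > fit.py <<'E'
from h import *
from scipy.optimize import minimize
def circ(x,y,z,rad,n=48):
    a=np.linspace(0,2*np.pi,n,endpoint=False);return np.c_[x+rad*np.cos(a),y+rad*np.sin(a),np.full(n,z)]
def projm(c,P): return np.array([proj(c,p) for p in P])
S=8
def poly(P,box,):
    x,y,w,h=box;m=np.zeros((h*S,w*S),np.uint8)
    q=cv2.convexHull(((P-[x-.5,y-.5])*S-.5).astype(np.float32))
    cv2.fillPoly(m,[np.round(q*16).astype(np.int32)],1,shift=4);return m
def model(c,p,box,z0=0):
    x,y,a=p;u=np.array([np.cos(a),np.sin(a)]);v=np.array([-u[1],u[0]])
    def cyl(z1,z2,rad):return poly(projm(c,np.vstack([circ(x,y,z0+z1,rad),circ(x,y,z0+z2,rad)])),box)
    roof=cyl(74,80,38.5);shade=cyl(24,74,36)
    bx=lambda zs:poly(projm(c,[[*(np.array([x,y])+s*25*u+t*8*v),z0+z] for s in(1,-1) for t in(1,-1) for z in zs]),box)
    bar=bx([80,110])
    dn=lambda m:cv2.resize(m.astype(np.float32),(box[2],box[3]),interpolation=cv2.INTER_AREA)
    R_=np.maximum(roof,bar)
    return dn(bar),dn(R_),dn(np.maximum(R_,shade))
E
python3 - <<'E'
from fit import *
boxes=dict(top=(172,230,50,42),side=(190,160,40,42))
obs={}
for c in boxes:
    x,y,w,h=boxes[c];im=cv2.imread(f'pics/{c}0.png').astype(float)[y:y+h,x:x+w]
    obs[c]=im
# colour regression: each pixel explained as mix of classes bar / dark roof / rest by least squares
def cost(p,cs=('top',)):
    e=0
    for c in cs:
        b,ro,al=model(c,p,boxes[c]);im=obs[c]
        sel=(cv2.dilate(ro,np.ones((3,3)))>0)
        if c=='side': 
            # exclude shade zone & background tree: use bar & roof only
            sel=sel
        X=np.c_[b[sel],(ro-b)[sel],(al-ro)[sel],(1-al)[sel]]
        Y=im[sel];be,*_=np.linalg.lstsq(X,Y,rcond=None)
        d=np.abs(X@be-Y);e+=np.minimum(d,60).sum()/sel.sum()
    return e
for cs in(('top',),('side',),('top','side')):
  best=None
  for a in(-.15,-.05,.05):
    for x0 in((468,207),(464,202)):
      rr=minimize(cost,[*x0,a],args=(cs,),method='Nelder-Mead',options=dict(initial_simplex=[[*x0,a],[x0[0]+4,x0[1],a],[x0[0],x0[1]+4,a],[*x0,a+.08]],xatol=.02,fatol=.001))
      if best is None or rr.fun<best.fun:best=rr
  print(cs,best.x[:2],np.degrees(best.x[2]),best.fun)
p=best.x
out=[]
for c in boxes:
    x,y,w,h=boxes[c];b,ro,al=model(c,p,boxes[c]);k=9
    im=cv2.resize(obs[c].astype(np.uint8),None,fx=k,fy=k,interpolation=cv2.INTER_NEAREST)
    for m,col in((b,(0,255,255)),(ro,(0,255,0)),(al,(255,0,255))):
        mm=cv2.resize(m,None,fx=k,fy=k,interpolation=cv2.INTER_LINEAR)
        cs,_=cv2.findContours((mm>.5).astype(np.uint8),0,2);cv2.drawContours(im,cs,-1,col,1)
    out.append(im)
cv2.imwrite('pics/fit0.png',np.hstack(out)[:600,:810][:, :800])
E
```

```text
Traceback (most recent call last):
  File "fit.py", line 14, in model
    roof=cyl(74,80,38.5);shade=cyl(24,74,36)
  File "fit.py", line 13, in cyl
    def cyl(z1,z2,rad):return poly(projm(c,np.vstack([circ(x,y,z0+z1,rad),circ(x,y,z0+z2,rad)])),box)
                                   ~~~~~^^^^^^^^^^^^^^^^^^^^^^^^^^^^^^^^^^^^^^^^^^^^^^^^^^^^^^^^
  File "fit.py", line 5, in projm
    def projm(c,P): return np.array([proj(c,p) for p in P])
                                     ~~~~^^^^^
  File "h.py", line 12, in proj
    m=r.camera_model(c);K=np.array(m['intrinsics']);T=np.array(m['cam_to_world'])
ValueError: time passes only in moves, steps and waits
```

Too many calibration queries; cache them.

```bash
python3 - <<'E'
s=open('h.py').read()
s=s.replace("def ray","_c={}\ndef cam(c):\n    if c not in _c: _c[c]=r.camera_model(c)\n    return _c[c]\ndef ray").replace("m=r.camera_model(c)","m=cam(c)")
open('h.py','w').write(s)
E
cat > dofit.py <<'E'
from fit import *
def dofit(files,boxes,z0,starts,out):
    obs={}
    for c in boxes:
        x,y,w,h=boxes[c];obs[c]=cv2.imread(files[c]).astype(float)[y:y+h,x:x+w]
    def cost(p,cs):
        e=0
        for c in cs:
            b,ro,al=model(c,p,boxes[c],z0);im=obs[c]
            sel=(cv2.dilate(ro,np.ones((5,5)))>0)
            X=np.c_[b[sel],(ro-b)[sel],(al-ro)[sel],(1-al)[sel]]
            Y=im[sel];be,*_=np.linalg.lstsq(X,Y,rcond=None)
            e+=np.minimum(np.abs(X@be-Y),60).sum()/sel.sum()
        return e
    for cs in [(c,) for c in boxes]+([tuple(boxes)] if len(boxes)>1 else []):
      best=None
      for x0 in starts:
          sx=np.array([x0]*4,float);sx[1,0]+=4;sx[2,1]+=4;sx[3,2]+=.08
          rr=minimize(cost,x0,args=(cs,),method='Nelder-Mead',options=dict(initial_simplex=sx,xatol=.02,fatol=.001,maxiter=150))
          if best is None or rr.fun<best.fun:best=rr
      print(cs,best.x[:2].round(1),np.degrees(best.x[2]).round(2),round(best.fun,2))
    p=best.x;ims=[]
    for c in boxes:
        b,ro,al=model(c,p,boxes[c],z0);k=9
        im=cv2.resize(obs[c].astype(np.uint8),None,fx=k,fy=k,interpolation=cv2.INTER_NEAREST)
        for m,col in((b,(0,255,255)),(ro,(0,255,0)),(al,(255,0,255))):
            mm=cv2.resize(m,None,fx=k,fy=k,interpolation=cv2.INTER_LINEAR)
            q,_=cv2.findContours((mm>.5).astype(np.uint8),0,2);cv2.drawContours(im,q,-1,col,1)
        ims.append(im)
    cv2.imwrite(out,np.hstack(ims)[:600,:800])
    return p
E
python3 - <<'E'
from dofit import *
dofit(dict(top='pics/top0.png',side='pics/side0.png'),dict(top=(172,230,46,42),side=(190,160,40,42)),0,[(x,y,a) for a in(-.15,0) for x,y in((468,207),(464,202))],'pics/fit0.png')
E
```

```text
('top',) [467.2 208.2] 4.93 41.18
('side',) [467.8 207.4] 6.29 40.76
('top', 'side') [467.8 207.4] -2.51 82.51
```

View pics/fit0.png

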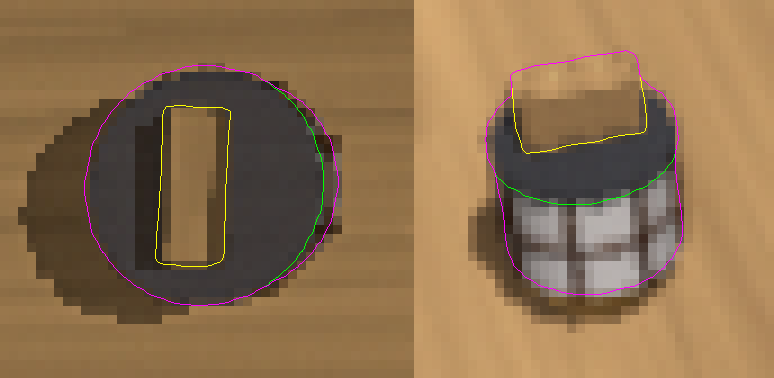

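```bash
cat > go.py <<'E'
from h import *
def delta(pos,yaw=None):
    s=r.sense();Rm=R.from_euler('xyz',s['tcp_rot'],degrees=True)
    y=s['tcp_rot'][2] if yaw is None else yaw
    Rt=R.from_euler('xyz',[-90,0,y],degrees=True)
    d=Rm.inv().apply(np.array(pos)-s['tool_pos'])/1000; w=(Rm.inv()*Rt).as_rotvec()
    print('t',round(s['time'],2),'pos',s['tool_pos'].round(1),'rot',s['tcp_rot'].round(2),'F',s['ft_force'].round(1),'T',s['wrist_torque'].round(2),'gap',round(s['finger_gap'],1),'j6',s['joint_pos'][5].round(1),'ovh',r.finger_overhang)
    print('delta',d.round(4),w.round(4))
E
python3 -c "
from go import *
delta([467,207.5,230],-3)"
```

```text
t 1.4 pos [242.3 548.9 303.9] rot [-90.    -0.   -23.82] F [-0.9  0.5 -0.2] T [-0.03  0.01  0.  ] gap 85.4 j6 -4.9 ovh 72.6
delta [ 0.3434  0.0739 -0.2216] [-0.     -0.3634  0.    ]
```

arm_command:
  increments:
    - [0.0103,0.0022,-0.0066,0,-0.011,0]
    - [0.034,0.0074,-0.022,0,-0.036,0]
    - [0.0755,0.0163,-0.0488,0,-0.08,0]
    - [0.1236,0.0266,-0.0798,0,-0.131,0]
    - [0.1717,0.037,-0.1108,0,-0.182,0]
    - [0.2198,0.0473,-0.1418,0,-0.233,0]
    - [0.2679,0.0576,-0.1728,0,-0.283,0]
    - [0.309,0.0665,-0.1994,0,-0.327,0]
    - [0.333,0.0717,-0.215,0,-0.3525,0]
    - [0.3434,0.0739,-0.2216,0,-0.3634,0]
  jaw: 0
  force: 60

```text
time: 2.65
tool_pos: [467.4, 205.5, 229.5]
tcp_rot: [-90.0, 0.0, -3.1]
ft_force: [-0.4, 0.7, 0.1]
finger_gap: 42.6
```

```bash
python3 -c "
from go import *
delta([467,207.5,158],-3)
a=snap('top','top1.png');b=snap('side','side1.png')
f=lambda i:cv2.imread('pics/'+i)
o=np.hstack([cv2.resize(f('top1.png')[200:300,150:250],None,fx=4,fy=4),cv2.resize(f('side1.png')[100:200,160:260],None,fx=4,fy=4)])
cv2.imwrite('pics/c1.png',o)
"
```

```text
t 2.65 pos [467.4 205.5 229.5] rot [-9.003e+01  3.000e-02 -3.100e+00] F [-0.4  0.7  0.1] T [ 0.01  0.02 -0.02] gap 42.6 j6 -68.9 ovh 72.6
delta [-0.0005  0.0715  0.002 ] [ 0.0005 -0.0018 -0.0005]
```

View pics/c1.png

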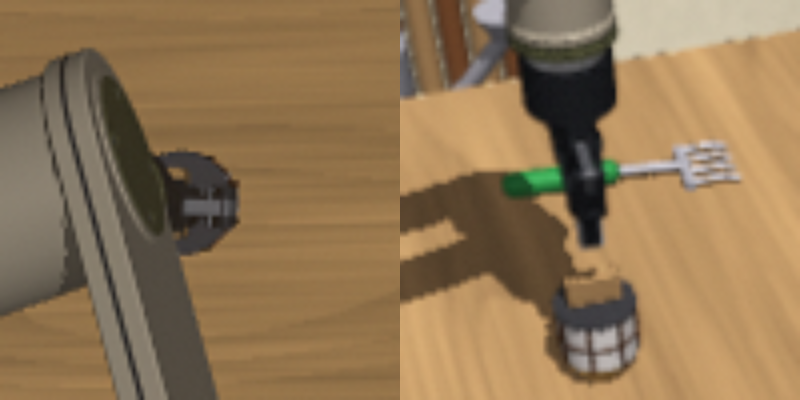

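arm_command:
  increments:
    - [0,0.004,0,0,0,0]
    - [0,0.012,0,0,0,0]
    - [0,0.022,0,0,0,0]
    - [0,0.033,0,0,0,0]
    - [0,0.044,0,0,0,0]
    - [0,0.054,0,0,0,0]
    - [0,0.062,0,0,0,0]
    - [0,0.068,0,0,0,0]
    - [0,0.071,0,0,0,0]
    - [0,0.072,0,0,0,0]

```text
time: 4.0
tool_pos: [467.1, 207.5, 158.0]
tcp_rot: [-90.0, -0.0, -3.0]
ft_force: [-0.9, -0.3, 0.1]
finger_gap: 43.0
```

```bash
python3 -c "
from go import *
delta([467,207.5,158],-3)
print(proj('side',[467,207.5,158-72.6]))
a=snap('top','top2.png');b=snap('side','side2.png')
f=lambda i:cv2.imread('pics/'+i)
o=np.hstack([cv2.resize(f('top2.png')[220:280,165:225],None,fx=6.6,fy=6.6),cv2.resize(f('side2.png')[145:205,180:240],None,fx=6.6,fy=6.6)])
cv2.imwrite('pics/c2.png',o)
"
```

```text
t 4.0 pos [467.1 207.5 158. ] rot [-8.999e+01 -1.000e-02 -3.010e+00] F [-0.9 -0.3  0.1] T [-0.04  0.04  0.02] gap 43.0 j6 -68.8 ovh 72.6
delta [-0.0001  0.      0.    ] [-0.0001 -0.0001  0.0002]
[207.79972448 172.91978477]
```

View pics/c2.png

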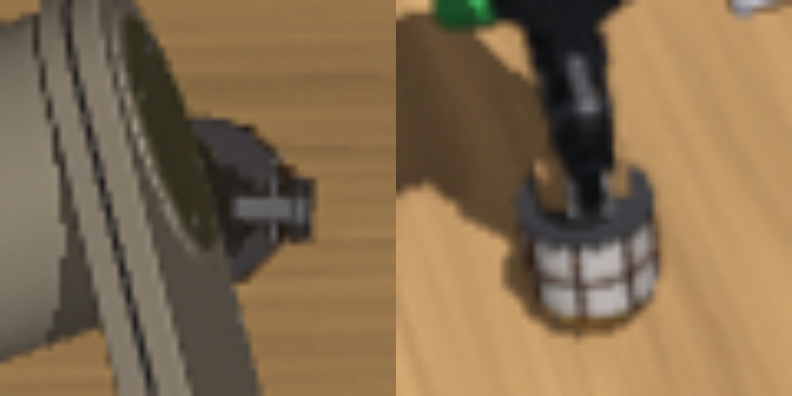

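arm_command:
  increments:
    - [0,0,0,0,0,0]
    - [0,0,0,0,0,0]
    - [0,0,0,0,0,0]
    - [0,0,0,0,0,0]
    - [0,0,0,0,0,0]
    - [0,0,0,0,0,0]
    - [0,0,0,0,0,0]
    - [0,0,0,0,0,0]
    - [0,0,0,0,0,0]
    - [0,0,0,0,0,0]
  jaw: 1
  force: 70

```text
time: 5.35
tool_pos: [467.2, 207.5, 158.4]
tcp_rot: [-90.0, -0.0, -3.0]
ft_force: [-0.6, -0.5, 5.5]
finger_gap: 14.7
```

```bash
python3 -c "
from go import *
delta([467,207.5,270],-3)
"
```

```text
t 5.35 pos [467.2 207.5 158.4] rot [-8.999e+01 -4.000e-02 -3.000e+00] F [-0.6 -0.5  5.5] T [-0.21  0.07 -0.03] gap 14.7 j6 -68.8 ovh 72.6
delta [-0.0002 -0.1116 -0.    ] [-0.0002 -0.0001  0.0007]
```

arm_command:
  increments:
    - [0,-0.003,0,0,0,0]
    - [0,-0.012,0,0,0,0]
    - [0,-0.026,0,0,0,0]
    - [0,-0.044,0,0,0,0]
    - [0,-0.062,0,0,0,0]
    - [0,-0.08,0,0,0,0]
    - [0,-0.096,0,0,0,0]
    - [0,-0.108,0,0,0,0]
    - [0,-0.117,0,0,0,0]
    - [0,-0.12,0,0,0,0]

```text
time: 6.6
tool_pos: [467.1, 207.5, 278.5]
tcp_rot: [-90.0, -0.0, -3.0]
ft_force: [-0.8, -0.5, -2.9]
finger_gap: 14.9
```

```bash
python3 -c "
from go import *
delta([558.2,-169.1,278],-31.55)
"
```

```text
t 6.6 pos [467.1 207.5 278.5] rot [-8.999e+01 -2.000e-02 -3.000e+00] F [-0.8 -0.5 -2.9] T [-0.01 -0.01 -0.02] gap 14.9 j6 -68.8 ovh 72.6
delta [ 0.1107  0.0004 -0.3713] [-3.000e-04  4.983e-01  3.000e-04]
```

arm_command:
  increments:
    - [0.0033,0,-0.0111,0,0.015,0]
    - [0.0111,0,-0.0371,0,0.05,0]
    - [0.0244,0,-0.0817,0,0.11,0]
    - [0.0399,0,-0.1337,0,0.179,0]
    - [0.0554,0,-0.1857,0,0.249,0]
    - [0.0708,0,-0.2376,0,0.319,0]
    - [0.0863,0,-0.2896,0,0.389,0]
    - [0.0996,0,-0.3342,0,0.448,0]
    - [0.1074,0,-0.3602,0,0.483,0]
    - [0.1107,0,-0.3713,0,0.4983,0]

```text
time: 7.85
tool_pos: [557.5, -171.2, 276.9]
tcp_rot: [-90.0, 0.1, -31.7]
ft_force: [-0.8, 0.0, -2.2]
finger_gap: 14.7
```

```bash
python3 -c "
from go import *
delta([558.2,-169.1,278],-31.55)
a=snap('top','top3.png');b=snap('side','side3.png')
f=lambda i:cv2.imread('pics/'+i)
o=np.hstack([cv2.resize(f('top3.png')[170:270,270:370],None,fx=4,fy=4),cv2.resize(f('side3.png')[170:270,220:320],None,fx=4,fy=4)])
cv2.imwrite('pics/c3.png',o)
"
```

```text
t 7.85 pos [ 557.5 -171.2  276.9] rot [-9.003e+01  9.000e-02 -3.173e+01] F [-0.8  0.  -2.2] T [ 0.06  0.01 -0.02] gap 14.7 j6 -80.4 ovh 72.6
delta [-0.0005 -0.0011  0.0021] [ 0.0006 -0.0032 -0.0016]
```

View pics/c3.png

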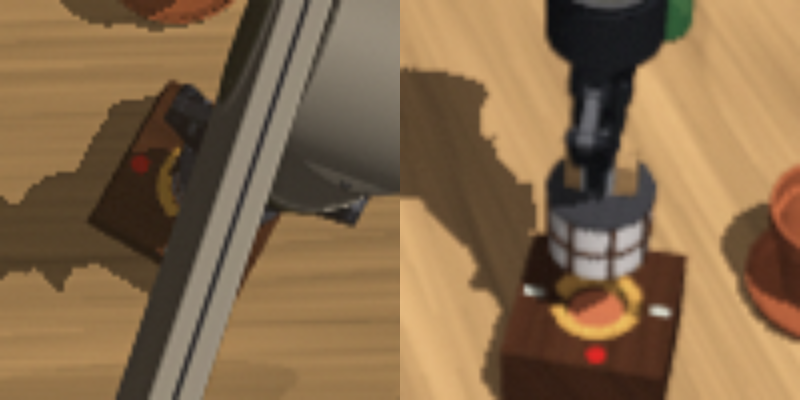

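```bash
cat > ov.py <<'E'
from fit import *
def overlay(c,fn,p,z0,box,out,k=10):
    x,y,w,h=box;im=cv2.resize(cv2.imread(fn)[y:y+h,x:x+w],None,fx=k,fy=k,interpolation=cv2.INTER_CUBIC)
    for m,col in zip(model(c,p,box,z0),((0,255,255),(0,255,0),(255,0,255))):
        mm=cv2.resize(m,None,fx=k,fy=k,interpolation=cv2.INTER_LINEAR)
        q,_=cv2.findContours((mm>.5).astype(np.uint8),0,2);cv2.drawContours(im,q,-1,col,1)
    cv2.imwrite(out,im)
E
python3 -c "
from go import *
from ov import *
snap('side','side4.png');delta([558.2,-169.1,278],-31.55)
s=r.sense();p=s['tool_pos']
overlay('side','pics/side4.png',(p[0],p[1],np.radians(s['tcp_rot'][2])),p[2]-158.4,(245,195,50,50),'pics/o4.png',12)"
```

```text
t 8.0 pos [ 557.7 -169.   277.4] rot [-8.999e+01  7.000e-02 -3.157e+01] F [ 0.1  0.9 -2. ] T [ 0.05 -0.02  0.02] gap 15.0 j6 -80.3 ovh 72.6
delta [ 0.0005 -0.0006  0.0002] [-0.0001 -0.0003 -0.0013]
```

View pics/o4.png

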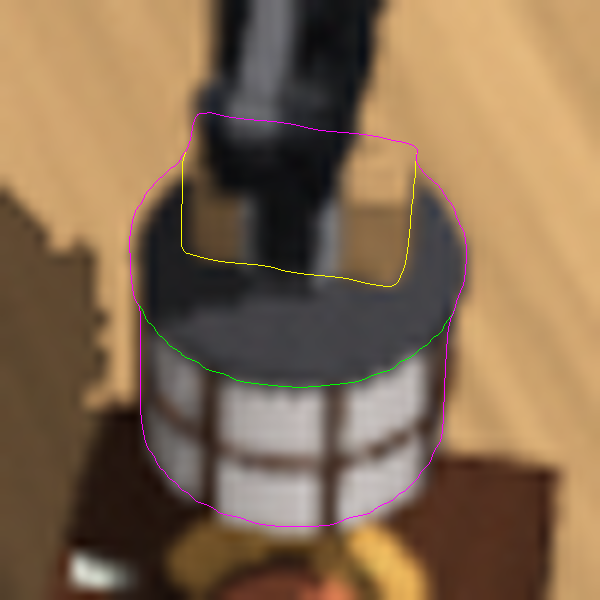

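arm_command:
  increments:
    - [0,0.004,0,0,0,0]
    - [0,0.01,0,0,0,0]
    - [0,0.018,0,0,0,0]
    - [0,0.026,0,0,0,0]
    - [0,0.034,0,0,0,0]
    - [0,0.04,0,0,0,0]
    - [0,0.044,0,0,0,0]
    - [0,0.047,0,0,0,0]
    - [0,0.049,0,0,0,0]
    - [0,0.05,0,0,0,0]

```text
time: 9.25
tool_pos: [558.1, -169.2, 228.1]
tcp_rot: [-90.0, -0.0, -31.6]
ft_force: [0.7, 0.2, -1.9]
finger_gap: 14.7
```

```bash
python3 -c "
from go import *
delta([558.2,-169.1,228],-31.55)"
```

```text
t 9.25 pos [ 558.1 -169.2  228.1] rot [-9.000e+01 -1.000e-02 -3.156e+01] F [ 0.7  0.2 -1.9] T [-0.03  0.    0.05] gap 14.7 j6 -80.3 ovh 72.6
delta [0.     0.0001 0.0001] [-0.     -0.0001  0.0002]
```

No contact; down to just above the plate (head z ≈ 60.5).

arm_command:
  increments:
    - [0,0.001,0,0,0,0]
    - [0,0.002,0,0,0,0]
    - [0,0.003,0,0,0,0]
    - [0,0.004,0,0,0,0]
    - [0,0.005,0,0,0,0]
    - [0,0.006,0,0,0,0]
    - [0,0.007,0,0,0,0]
    - [0,0.008,0,0,0,0]
    - [0,0.009,0,0,0,0]
    - [0,0.009,0,0,0,0]

```text
time: 10.5
tool_pos: [558.0, -169.1, 218.9]
tcp_rot: [-90.0, 0.0, -31.6]
ft_force: [0.3, 0.5, -2.3]
finger_gap: 14.8
```

```bash
python3 -c "
from go import *
delta([558.2,-169.1,208.5],-31.55)"
```

```text
t 10.5 pos [ 558.  -169.1  218.9] rot [-9.000e+01  1.000e-02 -3.155e+01] F [ 0.3  0.5 -2.3] T [0.03 0.02 0.02] gap 14.8 j6 -80.3 ovh 72.6
delta [0.0002 0.0104 0.0001] [ 0.0001 -0.0001 -0.0003]
```

arm_command:
  increments:
    - [0,0.0015,0,0,0,0]
    - [0,0.003,0,0,0,0]
    - [0,0.0045,0,0,0,0]
    - [0,0.006,0,0,0,0]
    - [0,0.0075,0,0,0,0]
    - [0,0.009,0,0,0,0]
    - [0,0.0105,0,0,0,0]
    - [0,0.012,0,0,0,0]
    - [0,0.013,0,0,0,0]
    - [0,0.013,0,0,0,0]

```text
time: 11.75
tool_pos: [558.4, -169.3, 206.8]
tcp_rot: [-90.0, -0.1, -31.6]
ft_force: [-3.5, -0.5, 7.6]
finger_gap: 14.7
```

```bash
python3 -c "
from go import *
delta([558.2,-169.1,206.7],-31.55)"
```

```text
t 11.75 pos [ 558.4 -169.3  206.8] rot [-9.000e+01 -6.000e-02 -3.155e+01] F [-3.5 -0.5  7.6] T [ 0.12  0.66 -0.02] gap 14.7 j6 -80.3 ovh 72.6
delta [-0.0002  0.0001  0.0001] [-0.    -0.     0.001]
```

arm_command:
  increments:
    - [-0.0002,0.0005,-0.0001,0,0.035,0]
    - [-0.0002,0.0005,-0.0001,0,0.105,0]
    - [-0.0002,0.0005,-0.0001,0,0.175,0]
    - [-0.0002,0.0005,-0.0001,0,0.245,0]
    - [-0.0002,0.0005,-0.0001,0,0.315,0]
    - [-0.0002,0.0005,-0.0001,0,0.385,0]
    - [-0.0002,0.0005,-0.0001,0,0.455,0]
    - [-0.0002,0.0005,-0.0001,0,0.525,0]
    - [-0.0002,0.0005,-0.0001,0,0.595,0]
    - [-0.0002,0.0005,-0.0001,0,0.65,0]

```text
time: 13.0
tool_pos: [558.9, -169.5, 207.0]
tcp_rot: [-89.9, -0.1, -68.9]
ft_force: [-0.5, 0.2, 8.0]
finger_gap: 14.8
```

```bash
python3 -c "
from go import *
delta([558.0,-169.1,206.2],-111.55)
from ov import *
snap('side','side5.png')
s=r.sense();p=s['tool_pos']
overlay('side','pics/side5.png',(p[0],p[1],np.radians(s['tcp_rot'][2])),p[2]-158.4,(240,205,60,60),'pics/o5.png',10)"
```

```text
t 13.0 pos [ 558.9 -169.5  207. ] rot [-89.86  -0.12 -68.91] F [-0.5  0.2  8. ] T [-0.02  0.05  0.04] gap 14.8 j6 -43.0 ovh 72.6
delta [-0.0006  0.0007 -0.0007] [-0.0032  0.7443  0.0012]
```

View pics/o5.png

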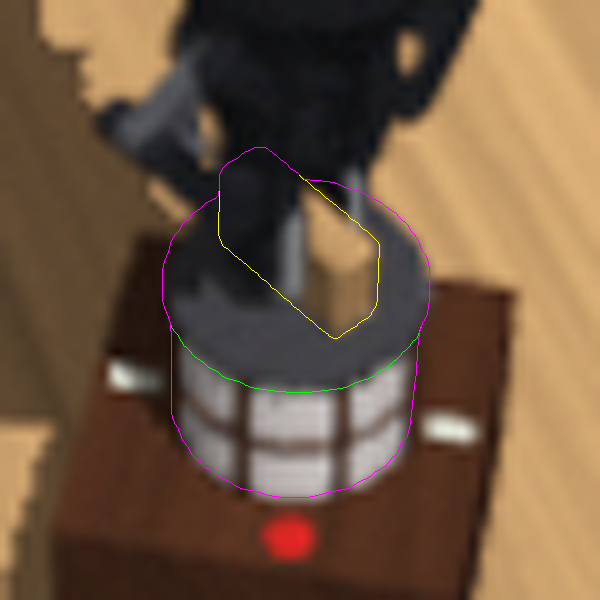

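arm_command:
  increments:
    - [0,0,0,0,0.04,0]
    - [0,0,0,0,0.115,0]
    - [0,0,0,0,0.19,0]
    - [0,0,0,0,0.265,0]
    - [0,0,0,0,0.34,0]
    - [0,0,0,0,0.415,0]
    - [0,0,0,0,0.49,0]
    - [0,0,0,0,0.565,0]
    - [0,0,0,0,0.64,0]
    - [0,0,0,0,0.7,0]

```text
time: 14.3
tool_pos: [558.9, -169.5, 207.0]
tcp_rot: [-89.8, -0.0, -109.0]
ft_force: [-0.3, 0.1, 8.5]
finger_gap: 14.4
```

```bash
python3 -c "
from go import *
delta([558.0,-169.1,206.2],-111.55)"
```

```text
t 14.3 pos [ 558.9 -169.5  207. ] rot [-8.9810e+01 -1.0000e-02 -1.0902e+02] F [-0.3  0.1  8.5] T [-0.05  0.06  0.04] gap 14.4 j6 -2.9 ovh 72.6
delta [-0.      0.0008 -0.001 ] [-0.0033  0.0441  0.    ]
```

arm_command:
  increments:
    - [0,0,0,0,0.01,0]
    - [0,0,0,0,0.02,0]
    - [0,0,0,0,0.03,0]
    - [0,0,0,0,0.045,0]
    - [0,0,0,0,0.06,0]
    - [0,0,0,0,0.075,0]
    - [0,0,0,0,0.09,0]
    - [0,0,0,0,0.1,0]
    - [0,0,0,0,0.11,0]
    - [0,0,0,0,0.11,0]

```text
time: 15.55
tool_pos: [558.7, -169.3, 206.9]
tcp_rot: [-89.9, 0.0, -115.2]
ft_force: [-0.9, 0.7, 8.4]
finger_gap: 14.3
```

```bash
python3 -c "
from go import *
delta([558.0,-169.1,206.2],-111.55)
from ov import *
snap('side','side6.png')
s=r.sense();p=s['tool_pos']
overlay('side','pics/side6.png',(p[0],p[1],np.radians(s['tcp_rot'][2])),p[2]-158.4,(240,205,60,60),'pics/o6.png',10)"
```

```text
t 15.55 pos [ 558.7 -169.3  206.9] rot [-8.9850e+01  1.0000e-02 -1.1519e+02] F [-0.9  0.7  8.4] T [0.05 0.31 0.19] gap 14.3 j6 3.3 ovh 72.6
delta [ 0.0001  0.0007 -0.0007] [-0.0026 -0.0635 -0.0001]
```

View pics/o6.png

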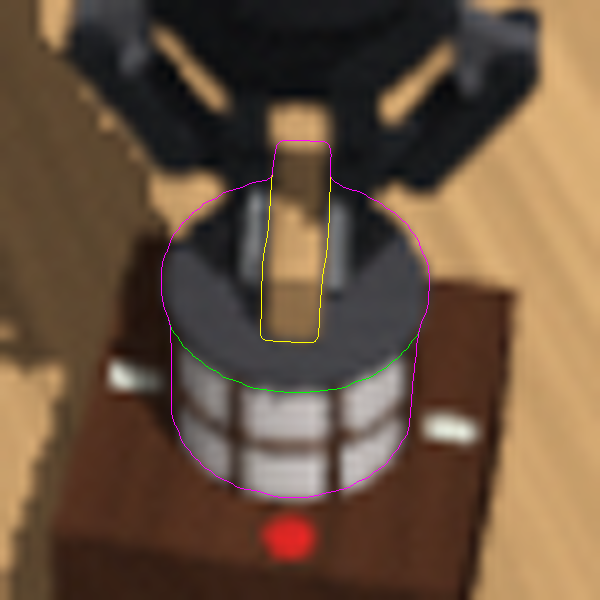

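arm_command:
  increments:
    - [0,0,0,0,-0.015,0]
    - [0,0,0,0,-0.03,0]
    - [0,-0.001,0,0,-0.04,0]
    - [0,-0.002,0,0,-0.04,0]
    - [0,-0.003,0,0,-0.04,0]
    - [0,-0.004,0,0,-0.04,0]
    - [0,-0.005,0,0,-0.04,0]
    - [0,-0.006,0,0,-0.04,0]
    - [0,-0.007,0,0,-0.04,0]
    - [0,-0.007,0,0,-0.04,0]

```text
time: 16.85
tool_pos: [558.4, -169.3, 212.9]
tcp_rot: [-89.9, 0.0, -112.9]
ft_force: [2.0, -0.0, 4.1]
finger_gap: 14.6
```

```bash
python3 -c "
from go import *
delta([558.0,-169.1,213.5],-111.55)"
```

```text
t 16.85 pos [ 558.4 -169.3  212.9] rot [-8.9910e+01  1.0000e-02 -1.1291e+02] F [ 2.  -0.   4.1] T [-0.28 -0.75  0.  ] gap 14.6 j6 1.0 ovh 72.6
delta [ 0.     -0.0006 -0.0004] [-0.0017 -0.0238 -0.0001]
```

arm_command:
  increments:
    - [0,0,0,0,0,0]
    - [0,0,0,0,0,0]
    - [0,-0.001,0,0,0,0]
    - [0,-0.002,0,0,0,0]
    - [0,-0.002,0,0,0,0]
    - [0,-0.002,0,0,0,0]
    - [0,-0.002,0,0,0,0]
    - [0,-0.002,0,0,0,0]
    - [0,-0.002,0,0,0,0]
    - [0,-0.002,0,0,0,0]
  jaw: 0

```text
time: 18.1
tool_pos: [557.8, -169.1, 214.5]
tcp_rot: [-90.0, -0.0, -112.9]
ft_force: [-0.2, 0.2, -0.4]
finger_gap: 42.5
```

```bash
python3 -c "
from go import *
delta([558.0,-169.1,314],-111.55)"
```

```text
t 18.1 pos [ 557.8 -169.1  214.5] rot [ -90.     -0.   -112.91] F [-0.2  0.2 -0.4] T [-0.   -0.   -0.01] gap 42.5 j6 1.0 ovh 72.6
delta [-0.0001 -0.0995  0.0001] [ 0.     -0.0238  0.    ]
```

Free. Retreat straight up, then inspect.

arm_command:
  increments:
    - [0,-0.005,0,0,0,0]
    - [0,-0.014,0,0,0,0]
    - [0,-0.026,0,0,0,0]
    - [0,-0.042,0,0,0,0]
    - [0,-0.06,0,0,0,0]
    - [0,-0.078,0,0,0,0]
    - [0,-0.094,0,0,0,0]
    - [0,-0.108,0,0,0,0]
    - [0,-0.117,0,0,0,0]
    - [0,-0.12,0,0,0,0]

```text
time: 19.35
tool_pos: [558.0, -169.1, 335.1]
tcp_rot: [-90.0, 0.0, -112.9]
ft_force: [0.0, 0.1, -0.3]
finger_gap: 43.0
```

```bash
python3 -c "
from go import *
delta([400,0,400],-111.55)
from ov import *
snap('side','side7.png')
overlay('side','pics/side7.png',(558.2,-169.1,np.radians(-113)),56,(240,195,60,60),'pics/o7.png',10)"
```

```text
t 19.35 pos [ 558.  -169.1  335.1] rot [ -89.97    0.   -112.91] F [ 0.   0.1 -0.3] T [ 0.   -0.08  0.01] gap 43.0 j6 1.0 ovh 72.6
delta [-0.0943 -0.065  -0.2113] [-0.0006 -0.0238 -0.    ]
```

View pics/o7.png

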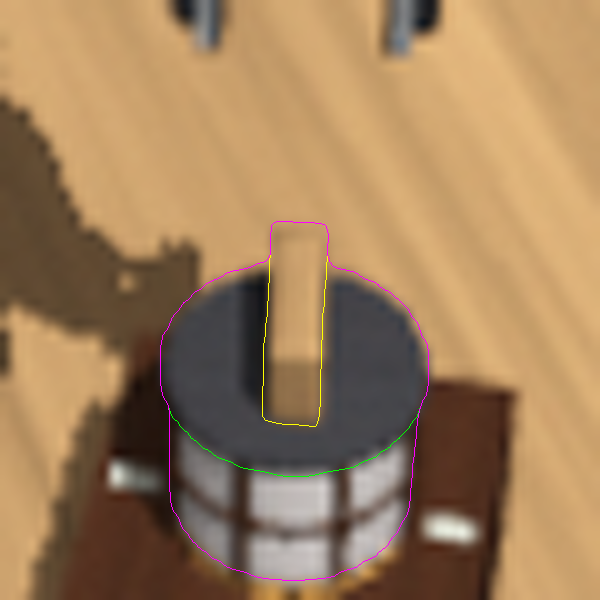

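arm_command:
  increments:
    - [-0.004,-0.002,-0.008,0,0,0]
    - [-0.012,-0.008,-0.026,0,0,0]
    - [-0.022,-0.016,-0.05,0,0,0]
    - [-0.034,-0.024,-0.078,0,0,0]
    - [-0.047,-0.033,-0.106,0,0,0]
    - [-0.06,-0.042,-0.134,0,0,0]
    - [-0.072,-0.05,-0.162,0,0,0]
    - [-0.084,-0.058,-0.188,0,0,0]
    - [-0.091,-0.063,-0.204,0,0,0]
    - [-0.094,-0.065,-0.211,0,0,0]

```text
time: 20.65
tool_pos: [399.6, 0.2, 399.6]
tcp_rot: [-90.0, 0.0, -112.9]
ft_force: [0.5, 0.3, 1.2]
finger_gap: 42.8
```

Run:
```python
from dofit import *
snap('top','top8.png');snap('side','side8.png');print(r.sense()['time'])
F=dict(top='pics/top8.png',side='pics/side8.png')
for z in(48,52,56,60):
    print(z);dofit(F,dict(top=(300,195,48,44),side=(245,205,50,50)),z,[(558,-169,np.radians(a)) for a in(-112,-106)],f'pics/f8_{z}.png')
```

```text
20.75
48
('top',) [ 558.2 -171.5] -105.06 32.61
('side',) [ 562.  -160.5] -113.13 62.45
('top', 'side') [ 560.6 -164.1] -111.37 105.19Traceback (most recent call last):
  File "<stdin>", line 5, in <module>
  File "dofit.py", line 30, in dofit
    cv2.imwrite(out,np.hstack(ims)[:600,:800])
                    ~~~~~~~~~^^^^^
    return _nx.concatenate(arrs, 1, dtype=dtype, casting=casting)
           ~~~~~~~~~~~~~~~^^^^^^^^^^^^^^^^^^^^^^^^^^^^^^^^^^^^^^^
ValueError: all the input array dimensions except for the concatenation axis must match exactly, but along dimension 0, the array at index 0 has size 396 and the array at index 1 has size 450
```

View pics/top8.png

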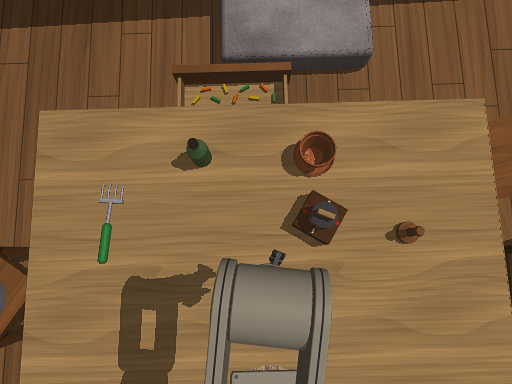

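Run:
```python
from dofit import *
F=dict(top='pics/top8.png',side='pics/side8.png')
for z in(48,52,56,60):
    print(z);dofit(F,dict(top=(302,193,42,46),side=(247,205,42,46)),z,[(558,-169,np.radians(a)) for a in(-112,-106)],f'pics/f9_{z}.png')
```

```text
48
('top',) [ 558.2 -171.5] -105.06 32.61
('side',) [ 562.  -160.5] -113.13 62.45
('top', 'side') [ 560.6 -164.1] -111.37 105.19
52
('top',) [ 557.6 -170.7] -111.27 32.56
('side',) [ 560.1 -163.6] -109.76 61.98
('top', 'side') [ 559.1 -166.8] -110.49 100.53
56
('top',) [ 557.2 -170. ] -111.2 33.06
('side',) [ 559.  -166.9] -111.46 62.62
('top', 'side') [ 558.2 -169.2] -111.46 96.89
60
('top',) [ 556.3 -169.4] -113.6 33.24
('side',) [ 557.8 -170.4] -111.87 63.2
('top', 'side') [ 557.7 -170.3] -110.69 97.04
```

View pics/f9_56.png

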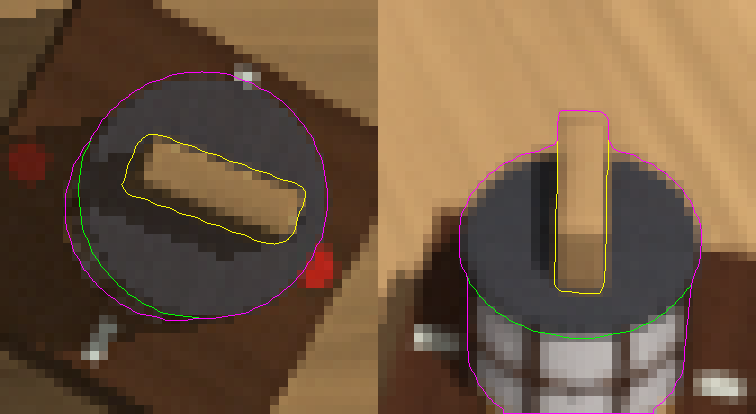

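```bash
python3 -c "
from go import *
s=r.sense();print(s['time'],abs(s['qd']).max(),s['ft_force'])
print(r.hand_in())"
```

```text
20.75 1.3881280304222987 [-0.0915869  -0.72596268  1.11020498]
the job is handed in; nothing more can be done
None
```

The lantern head is back on its base and locked, and I handed the job in at about 20.8 s of the 48 s allowed.

**What I did:** I gripped the head by its bar and set it in on the white marks. I pressed it down until its underside was about 48 mm above the bench, then turned it clockwise until it met the stop. I eased the turn back about 2° and rode the spring up into the notch while still gripping. I let go for the last 1.5 mm or so, so it did not make the whole spring-up on its own.

**Last checks:**
- **Position:** fitting the head's outline in both camera views, assuming the locked height of 56 mm, put it at (558.2, -169.2) mm. The collar measured (558.2, -169.1) mm.
- **Angle:** the grip bar pointed at -111.5°, and the red dots lie at -111.55°.
- **Height:** 56 mm fitted best, but 60 mm fitted almost as well, so the pictures alone do not prove the lock. While I still held the head, its underside was at about 54.5 mm. The lugs can only be that high in the notch or back in the gaps, and the angle puts them in the notch.
- **Upright:** the head looks upright in both views.
- **Other objects:** the pot, bottle, rake and tamper look unmoved in the last top picture. The gripper was clear of everything.

The highest wrist force in the readings I took was about 8.5 N. Nothing failed; the two cameras, fitted separately, differed by about 3 mm in y.

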